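Top up the feeder cassette and click its drawer home

ROBOT

A 6-joint arm with a two-finger parallel gripper is mounted at the origin on a cart in front of the work surface, level with it; the furniture and walls round the work are solid. World frame = base frame: x ahead of the robot, y to its left, z up, the work surface at z = 0. Lengths are in m, angles in degrees, forces in N, time in s.
With the tool pointing down it reaches from about 0.25 to 0.725 m from the base axis. Payload 9.7 kg.
Tool frame: the origin (TCP) lies midway between the tips of the shut fingers; the grasp point (between the pads) lies 19 mm behind it (bot.pinch_z is the distance from the TCP to the grasp point, in m); z points along the fingers, y is the line along which they close (so a half turn about z gives the same grasp; the last joint's range is limited). The gripper opens to 85 mm and grips with 20 to 120 N. Pads are 22 mm wide; open, the fingers measure 114 mm over their backs; the gripper's body (76 mm by 85 mm) begins 54 mm behind the grasp point. The pads swing forward as they close: fully open they stand 13 mm farther back than shut.
Start: joints at [-69.442, 4.979, 10.078, 95.1, 0, 90], TCP at [0.193, -0.515, 0.231] pointing down, gripper open.
Joint ranges: [-179.16, 179.16], [-48.56, 103.87], [-65.8, 70.77], [-126.05, 130.52], [-82.76, 87.17], [-180, 180]. Speed limits (degrees/s): [127.2, 127.2, 147.25, 180, 180, 180].

INTERFACE

Orientations are given as [roll, pitch, yaw] about the fixed x, y, z axes, in that order (R = Rz(yaw) Ry(pitch) Rx(roll)).
In Python, from workcell import sensors, camera, ticket, bot gives the robot as it stands.
- The arm moves only by the shell command python3 -m handwheel 'ROWS' [FORCE]. ROWS is a JSON object of lists of equal length, an entry for each row: "gripper": the opening, from -1 (shut) to 1 (fully open); "slide": the shift along the tool's x, y, z in mm, a list of three; "yaw": the turn about the tool's z in rad. A call has 1 to 8 rows; each row shifts and turns the commanded pose from where the row before left it, along the tool's axes as they then stand; what a row does not reach is not made up. A row lasts 1/12 s, in which the tool goes at most 41.7 mm and 7.16 degrees, less where a joint would pass 70% of its speed; a pose out of reach is approached as far as the arm can. A call is refused whole if a number of a shift passes 41.7 or a number of a turn 0.125, either way. A call with a gripper value outside its range is refused whole. The fingers move at their own pace and stop on an object; FORCE is the grip in N (left out, the last holds). Time passes only in rows, so rows that do not move let the fingers close. It gives the time, the measured TCP pose, the force, the opening and the grip force at its end, in the units of the state.
- sensors.get_obs(): the state, without advancing time (a new reading comes with each control period).
- camera(name): name is "scene" or "top" or "wrist"; returns a dict with "img" (420x560x3 uint8, red, green, blue), "fx", "fy", "cx", "cy" (pixels), "R" (3x3) and "t" (3): a world point X has camera coordinates R X + t. Camera axes: x right, y down, z forward; pixel columns grow to the right and rows downward; lengths in m; the calibration is good to about 2 mm. The wrist camera is an equidistant fisheye: a pixel r from the principal point sees the ray r / f radians off the axis. A picture is of the moment at which its call begins. There is no depth.
- ticket.job_done(): hands the job in; it is judged then, once.
The state is a dict: "time": time; "q": joint angles; "qd": joint speeds; "joint_efforts": joint torques, N m; "ee_pos": TCP position; "tcp_rot": TCP orientation; "wrist_force": force on the tool from outside, world axes, zero at the start; "torque": the same for the moment, N m; "opening": finger opening in m; "grasp_force": force on a finger pad.
Only numpy, scipy, OpenCV 4.12 (cv2) and the standard library are available. Lean on these libraries where they do the work, as an engineer would, in place of code of your own. Each camera call takes 0.05 s, during which the arm holds its last target. There are 200 camera calls.

TASK

The right-hand drawer of the low two-bay cassette feeder is out and its tablet cassette stands open: tip all six large capsules from the clear measuring cup into the cassette, then stand the empty cup upright on the worktop and let go of it. Next swing the cassette's lid down shut while the drawer is still right out, and last push the drawer fully home, past its catch, until it seats. Leave the label roll, the ink pad and the blister card where they are.

Things in the scene. Friction and masses are not known exactly. Their poses are not given: they have to be found in the camera images.
- feeder: low white two-bay cassette feeder fixed on the worktop, 130 (x) x 196 (y) x 56 mm high; origin at the centre of its underside; its front is its -x face, 65 mm from the origin. Two drawers side by side with lipped fronts 88 mm wide; the left one (+y) is shut and does not move, the right one (centre at y = -47 mm) is out
- drawer (a joint): how far the right-hand drawer stands out of the feeder, m: 0 = fully home, 0.105 = right out; it slides along the feeder's x axis, inwards is +x. About 1 N of friction; a sprung ball catch resists between 13 and 7 mm from home (about 7 N; let go there, the drawer springs back to about 12 mm out), and pulls the drawer home over the last 6 mm and holds it there
- drawer_lip (a point): middle of the outer edge of the lip on the drawer's front (the point of the drawer farthest towards the robot), 44 mm above the worktop; the lip is 50 mm wide, 10 mm high and stands 12 mm off the front plate, whose top edge is 50 mm above the worktop. Axes as the feeder
- cassette_in (a point): centre of the inner floor of the small open cassette fixed in the drawer, 17 mm above the worktop; axes as the feeder. The compartment is 69 mm (x) by 61 mm (y) and 22 mm deep, walls 2.5 mm; its rim is 39 mm above the worktop; towards the robot of this point the drawer front's inner face lies 46 mm and its lip's edge 65 mm away
- cassette_lid (a joint): cassette lid angle, rad: 0 = shut, 2.2 = right open (2.1 to 2.2 at the start), leaning 36 degrees back past upright over the feeder's roof. The hinge has some friction (0.01 N m): the lid stays at any angle where it is left, so it must be pressed right down. Shut, its top lies flat 42 mm above the worktop. Left up, it catches on the feeder's top edge as the drawer goes in
- lid_hinge (a point): the lid's hinge line (along the feeder's y) at the far upper edge of the cassette, 37 mm in +x from cassette_in, 41 mm above the worktop; axes as the feeder
- lid_edge (a point): middle of the lid's free edge, 77 mm from the hinge, about 105 mm above the worktop and 45 mm in +x from the hinge while open; the lid is 66 mm wide and 3 mm thick
- cup: clear plastic measuring cup, 46 mm high, 50 mm across the rim tapering to 36 mm at the foot, walls about 2 mm, 20 g; origin at the centre of its underside, z up through its mouth. It stands upright on the worktop to the right of the feeder with the six capsules in it
- capsule_0: large smooth white medicine capsule, 9 mm thick, 22 mm long, 10 g; origin at its middle. At the start in the cup
- capsule_1: large smooth white medicine capsule, 9 mm thick, 22 mm long, 10 g; origin at its middle. At the start in the cup
- capsule_2: large smooth white medicine capsule, 9 mm thick, 22 mm long, 10 g; origin at its middle. At the start in the cup
- capsule_3: large smooth white medicine capsule, 9 mm thick, 22 mm long, 10 g; origin at its middle. At the start in the cup
- capsule_4: large smooth white medicine capsule, 9 mm thick, 22 mm long, 10 g; origin at its middle. At the start in the cup
- capsule_5: large smooth white medicine capsule, 9 mm thick, 22 mm long, 10 g; origin at its middle. At the start in the cup
- label_roll: roll of white labels standing on its end, 64 mm across, 40 mm high, origin at the centre of its underside; to stay where it is
- ink_pad: shut dark blue ink pad, 52 x 68 x 17 mm, origin at the centre of its underside; to stay where it is
- blister: silver blister card lying flat, 42 x 95 x 5 mm, origin at the centre of its underside; to stay where it is

How it is judged:
By the outcome, as a careful person would: the job done as asked, in the order asked, and still so for the second after the job is handed in, with the robot touching nothing.
It also fails if it takes over 72 s, if anything falls off the work surface, if the arm or the gripper's body presses on something with over 40 N, if the wrist force passes 120 N, or if a joint passes its speed limit or range.

## Working session

There is one attempt and no reset: what is moved stays moved. The work goes in short steps, Python scripts to look and compute and a shell command to move; the robot and the scene stay as the last step left them, time stands still between calls to the robot, and variables do not carry over. Pictures are saved under pics/ and viewed, at most 10 in all, crops included, and the job is handed in when it is done.

```bash
mkdir -p pics; ls; python3 - <<'E'
from workcell import sensors,camera,ticket,bot
import cv2,numpy as np
o=sensors.get_obs();print({k:np.round(v,3).tolist() for k,v in o.items()})
for n in("scene","top"):
    c=camera(n);cv2.imwrite(f"pics/{n}0.png",c["img"][:,:,::-1]);print(n,c["fx"],c["fy"],c["cx"],c["cy"],np.round(c["R"],4).tolist(),np.round(c["t"],4).tolist())
print([a for a in dir(bot) if a[0]!='_'])
E
```

```text
pics
{'time': 0.0, 'q': [-69.441, 5.01, 10.037, 95.1, 0.0, 89.998], 'qd': [0.077, 0.031, 0.013, 0.075, -0.031, 0.042], 'joint_efforts': [-0.0, -52.039, 46.48, 0.016, -0.0, -0.0], 'ee_pos': [0.193, -0.515, 0.231], 'tcp_rot': [-179.927, -0.0, 20.561], 'wrist_force': [-0.287, -0.148, 0.703], 'torque': [0.037, 0.008, 0.03], 'grasp_force': 0.0, 'opening': 0.085}
scene 461.29600423001665 461.29600423001665 289.60326721010165 209.55316049348346 [[-0.8092, -0.5875, 0.0088], [-0.3767, 0.5072, -0.7751], [0.4509, -0.6305, -0.6318]] [0.4161, 0.3159, 0.629]
top 494.2907344061904 494.2907344061904 279.8258576626633 211.23202477847147 [[-0.0084, -0.9998, 0.0172], [-0.9942, 0.0065, -0.1074], [0.1072, -0.018, -0.9941]] [-0.1146, 0.5913, 0.9585]
['PlanningError', 'pinch_z']
```

View pics/scene0.png

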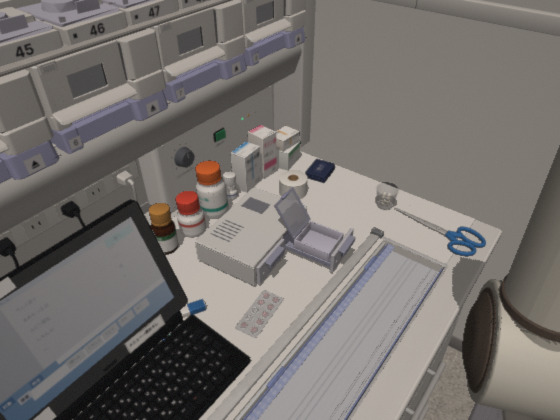

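View pics/top0.png

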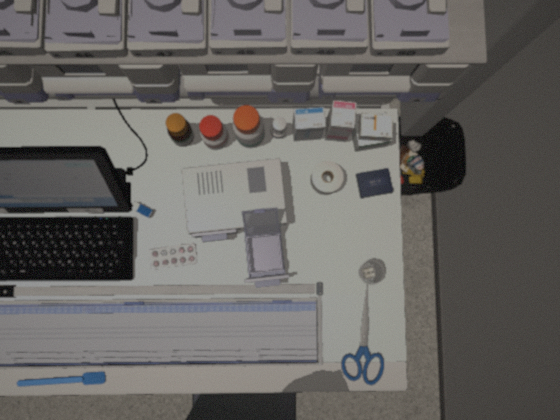

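The scene view shows the feeder in the middle with the lid open, and the cup at about (387,197). In the top view the cup is at about (370,271), next to the scissors tip, and the cassette is at about (266,255). I'll zoom in on the top view.

```bash
cat > h.py <<'E'
import cv2,numpy as np
from workcell import sensors,camera,ticket,bot
def plane(c,u,v,z):
    """pixel -> world point on height z"""
    d=c["R"].T@np.array([(u-c["cx"])/c["fx"],(v-c["cy"])/c["fy"],1]); o=-c["R"].T@c["t"]
    return o+d*(z-o[2])/d[2]
def proj(c,X):
    p=np.asarray(X)@np.array(c["R"]).T+c["t"]; return np.c_[c["fx"]*p[:,0]/p[:,2]+c["cx"],c["fy"]*p[:,1]/p[:,2]+c["cy"]]
def crop(c,u0,u1,v0,v1,k,name,pts=None):
    im=cv2.resize(c["img"][v0:v1,u0:u1,::-1],None,fx=k,fy=k,interpolation=cv2.INTER_CUBIC)
    im=cv2.convertScaleAbs(im,alpha=1.3)
    for t in range((u0+19)//20*20,u1,20): cv2.putText(im,str(t),((t-u0)*k,8),0,.3,(0,0,255)); cv2.line(im,((t-u0)*k,0),((t-u0)*k,5),(0,0,255))
    for t in range((v0+19)//20*20,v1,20): cv2.putText(im,str(t),(0,(t-v0)*k),0,.3,(0,0,255))
    if pts is not None:
        for p in pts: cv2.circle(im,tuple(int(round(a)) for a in ((p[0]-u0+.5)*k,(p[1]-v0+.5)*k)),2,(0,255,0),-1)
    cv2.imwrite(name,im)
E
python3 - <<'E'
from h import *
a=camera("top");b=camera("scene")
crop(a,175,405,150,300,3,"pics/a1.png")
A=cv2.imread("pics/a1.png")
print(plane(a,370,271,.046),plane(b,387,190,.046))
for u,v in((183,168),(280,158)): print(plane(a,u,v,.056))
E
```

```text
[ 0.47005536 -0.2944587   0.046     ] [ 0.46587932 -0.28940229  0.046     ]
[0.67481149 0.07151268 0.056     ]
[ 0.6939807  -0.11979777  0.056     ]
```

View pics/a1.png

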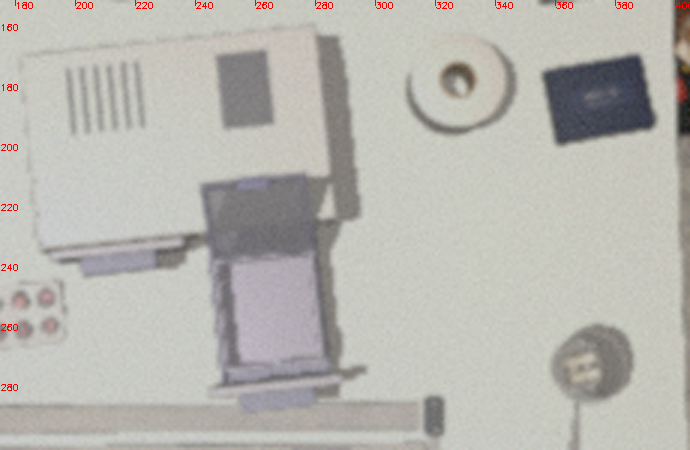

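The roof corners are at about (181.5,169), (280,158.5) and (187,233). The cup and its shadow span (359..386, 258..284). I'll fit the feeder pose and overlay the fit in both views.

```bash
cat >> h.py <<'E'
def W(p,L):
    x,y,w=p; c,s=np.cos(w),np.sin(w); L=np.asarray(L,float); return np.c_[x+c*L[:,0]-s*L[:,1],y+s*L[:,0]+c*L[:,1],L[:,2]]
# key points in feeder frame; drawer out d: lip_x=-65-12-? ; cassette_in
E
python3 - <<'E'
from h import *
from scipy.optimize import least_squares
a=camera("top");b=camera("scene")
L=np.array([[.065,.098,.056],[.065,-.098,.056],[-.065,.098,.056]])
obs=np.array([[181.5,169],[280,158.5],[187,233]])
r=least_squares(lambda p:(proj(a,W(p,L))-obs).ravel(),[.63,-.03,0]);print(r.x,np.degrees(r.x[2]),r.fun)
p=r.x
cx,cy=None,None
# cassette rim corners visible: drawer inner edges; use front lip edge center (crop 276,398)->(267,283)
Rt=lambda X:np.array([[np.cos(p[2]),np.sin(p[2])],[-np.sin(p[2]),np.cos(p[2])]])@(X[:2]-p[:2])
print("lip in feeder",Rt(plane(a,267.5,286,.049)), Rt(plane(a,254,286.8,.049)),Rt(plane(a,279.5,284.5,.049)))
lx=-0.065-.105-.012-.005
print(W(p,[[lx,-.047,.044],[lx+.065,-.047,.017],[lx+.102,-.047,.041]]))
c0=lx+.065
P=[[i*.065,j*.098,.056] for i in(1,-1) for j in(1,-1)]+[[lx,-.047+s*.025,.049] for s in(1,-1)]+[[c0+i*.0345,-.047+j*.0305,.039] for i in(1,-1) for j in(1,-1)]+[[c0+.037+.045,-.047+j*.033,.104] for j in(1,-1)]+[[c0,-.047,.017]]
Q=W(p,P)
crop(a,175,305,150,300,4,"pics/a.png",proj(a,Q));crop(b,190,360,180,285,4,"pics/b.png",proj(b,Q))
A=cv2.imread("pics/a.png");B=cv2.imread("pics/b.png");A=cv2.resize(A,(390,450));B=cv2.resize(B,(0,0),fx=.6,fy=.6)
M=np.zeros((450,800,3),np.uint8);M[:,:390]=A;M[:252,392:800]=B[:252,:408];cv2.imwrite("pics/m2.png",M)
E
```

```text
[ 0.61907161 -0.02901476  0.09671587] 5.541411060407754 [-0.17953926 -0.73836278  0.24654622 -0.1293735  -0.06188997  0.83732635]
lip in feeder [-0.18155842 -0.04723263] [-0.18032211 -0.02105572] [-0.18115109 -0.07068784]
[[ 0.43748409 -0.0938528   0.044     ]
 [ 0.50218032 -0.08757606  0.017     ]
 [ 0.53900741 -0.08400315  0.041     ]]
```

View pics/m2.png

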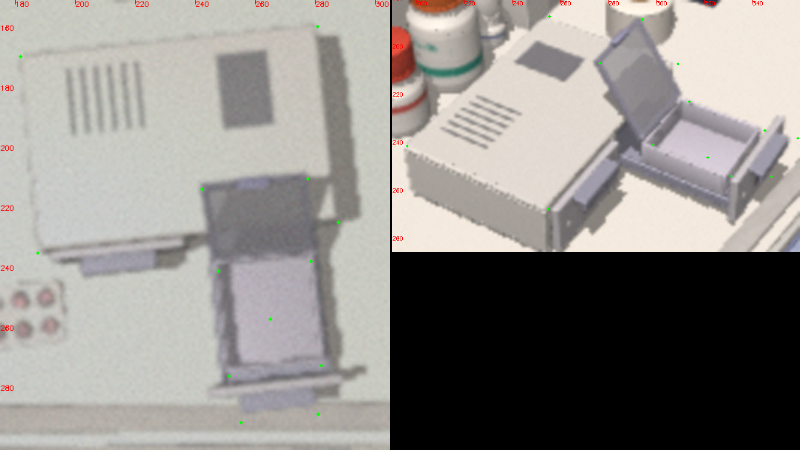

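The overlay matches the feeder roof, yaw about 5.5°. The drawer lip is at feeder x ≈ -0.181, so the drawer is fully out. The moves have no tilt, so I plan to hold the cup lightly at its rim and tip it over the cassette's right side wall, which doesn't move in y. First I'll go above the cup and turn the tool so the fingers close along feeder x.

```bash
python3 -m handwheel '{"gripper":[1,1,1,1,1,1,1,1],"slide":[[35,-12,0],[35,-12,0],[35,-12,0],[35,-12,0],[35,-12,0],[35,-12,0],[35,-12,0],[35,-12,0]],"yaw":[0,0,0,0,0,0,0,0]}' 20
python3 -m handwheel '{"gripper":[1,1,1,1,1,1,1,1],"slide":[[30,-8,0],[0,0,0],[0,0,0],[0,0,0],[0,0,0],[0,0,0],[0,0,0],[0,0,0]],"yaw":[0,-0.125,-0.125,-0.125,-0.125,-0.125,-0.125,-0.125]}'
python3 -m handwheel '{"gripper":[1,1,1,1,1,1],"slide":[[0,0,0],[0,0,0],[0,0,0],[0,0,0],[0,0,0],[0,0,0]],"yaw":[-0.125,-0.125,-0.125,-0.06,0,0]}'
python3 - <<'E'
from h import *
c=camera("wrist");cv2.imwrite("pics/w3.png",c["img"][:,:,::-1]);print(c["fx"],c["cx"],c["cy"],np.round(c["R"],4).tolist(),np.round(c["t"],4).tolist())
o=sensors.get_obs();print(np.round(o["q"],1),o["wrist_force"])
E
```

```text
time: 0.97
ee_pos: [0.4227, -0.3254, 0.2314]
tcp_rot: [180.0, -0.0, 20.6]
wrist_force: [-0.1, -1.5, 0.5]
opening: 0.0857
grasp_force: 0.0
time: 1.63
ee_pos: [0.4469, -0.3087, 0.2312]
tcp_rot: [-180.0, -0.0, 71.0]
wrist_force: [-0.1, 0.4, -0.8]
opening: 0.0854
grasp_force: 0.0
time: 2.13
ee_pos: [0.4469, -0.3087, 0.2312]
tcp_rot: [-180.0, -0.0, 95.5]
wrist_force: [-0.2, 0.1, 0.3]
opening: 0.0856
grasp_force: 0.0
325.19226210127806 278.22307442252514 210.67968707416088 [[0.9954, 0.096, -0.001], [0.0913, -0.9432, 0.3195], [0.0297, -0.3181, -0.9476]] [-0.4154, -0.3742, 0.2685]
[-34.6   4.    9.1  95.   -0.   49.9] [-0.85594518  0.35770565  0.47832575]
```

View pics/w3.png

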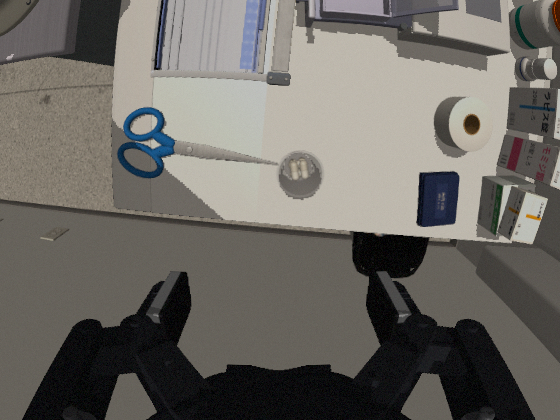

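The wrist view shows the cup rim as a circle centred near (300,174), about 45 px across, with the scissors tip just touching its left side. I'll compute its position and re-check the drawer.

```bash
cat >> h.py <<'E'
def fish(c,u,v,z):
    x,y=u-c["cx"],v-c["cy"]; r=np.hypot(x,y); a=r/c["fx"]; d=np.array([x/r*np.sin(a),y/r*np.sin(a),np.cos(a)]); R=np.array(c["R"])
    d=R.T@d; o=-R.T@c["t"]; return o+d*(z-o[2])/d[2]
def toff(X):
    """world target -> shift in tool axes, mm"""
    o=sensors.get_obs(); w=np.radians(o["tcp_rot"][2]); d=(np.asarray(X)-o["ee_pos"])*1000
    return np.round([d[0]*np.cos(w)+d[1]*np.sin(w),d[0]*np.sin(w)-d[1]*np.cos(w),-d[2]],1)
E
python3 - <<'E'
from h import *
c=camera("wrist");g=cv2.cvtColor(c["img"],cv2.COLOR_RGB2GRAY)
for z in(.046,):
  for p in((278,174.5),(323,174.5),(300.5,151),(300.5,198)): print(z,p,fish(c,*p,z))
crop(c,270,470,0,205,4,"pics/x.png");x=cv2.imread("pics/x.png")
y=cv2.resize(x[:400],(0,0),fx=.75,fy=.75)[:300];
z=cv2.resize(c["img"][140:210,265:335,::-1],None,fx=4,fy=4,interpolation=2)
M=np.zeros((600,600,3),np.uint8);M[:300,:y.shape[1]]=y;M[310:590,:280]=z
t=camera("top");M[310:590,300:580]=cv2.resize(t["img"][235:305,335:405,::-1],(280,280),interpolation=2);cv2.imwrite("pics/m4.png",M)
E
```

```text
0.046 (278, 174.5) [ 0.44594343 -0.29856808  0.046     ]
0.046 (323, 174.5) [ 0.49227912 -0.29385597  0.046     ]
0.046 (300.5, 151) [ 0.46629119 -0.27194721  0.046     ]
0.046 (300.5, 198) [ 0.47190098 -0.32139062  0.046     ]
```

View pics/m4.png

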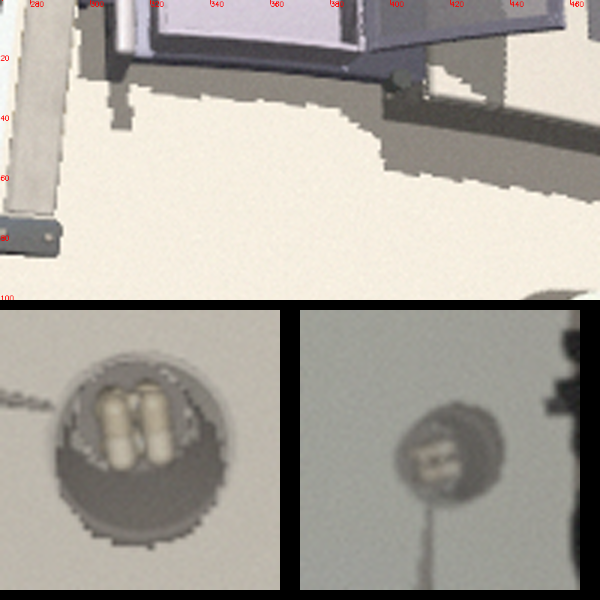

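The cup rim centre is about (0.469, -0.296), and the wrist and top views agree. I'll grip only the top ~11 mm of the cup, so it can pivot about its rim line.

```bash
python3 -m handwheel '{"gripper":[1,1,1,1,1,1,1,1],"slide":[[10.5,23.2,25],[0,0,30],[0,0,30],[0,0,30],[0,0,30],[0,0,25],[0,0,20],[0,0,11]],"yaw":[0,0,0,0,0,0,0,0]}' 20
python3 -m handwheel '{"gripper":[0.5,0.3,0.2,0.1,0.0,0.0,-0.1,-0.1],"slide":[[0,0,0],[0,0,0],[0,0,0],[0,0,0],[0,0,0],[0,0,0],[0,0,0],[0,0,0]],"yaw":[0,0,0,0,0,0,0,0]}' 20
python3 -m handwheel '{"gripper":[-0.1,-0.1,-0.1,-0.1],"slide":[[0,0,0],[0,0,0],[0,0,0],[0,0,0]],"yaw":[0,0,0,0]}' 20
python3 - <<'E'
from h import *
c=camera("wrist");s=camera("scene")
M=np.zeros((420,760,3),np.uint8);M[:,:420]=c["img"][:,70:490,::-1];M[:320,430:750]=cv2.resize(s["img"][140:240,340:440,::-1],(320,320),interpolation=2);cv2.imwrite("pics/m5.png",M)
E
```

```text
time: 2.95
ee_pos: [0.4678, -0.2953, 0.0275]
tcp_rot: [-179.9, -0.1, 95.5]
wrist_force: [-0.1, 0.5, -0.2]
opening: 0.0853
grasp_force: 0.0
time: 3.62
ee_pos: [0.4697, -0.2967, 0.0322]
tcp_rot: [179.9, 0.1, 95.6]
wrist_force: [-1.7, -0.1, 6.3]
opening: 0.0477
grasp_force: 20.4
time: 3.95
ee_pos: [0.4697, -0.2966, 0.0322]
tcp_rot: [179.9, 0.1, 95.6]
wrist_force: [-2.3, 0.6, 6.8]
opening: 0.0477
grasp_force: 20.4
```

View pics/m5.png

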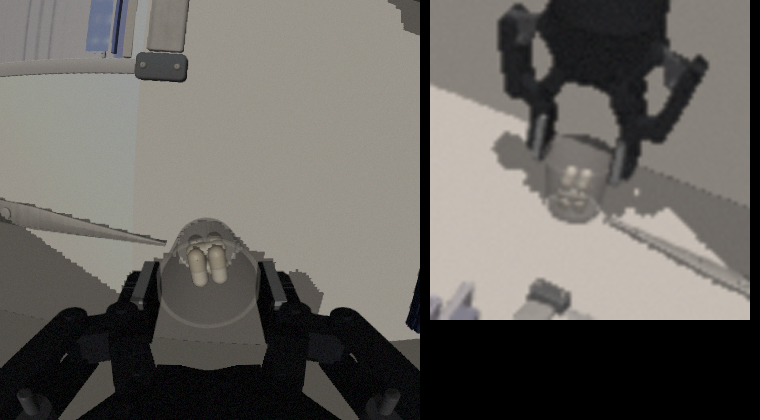

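The pads hold the cup at the rim with a 47.7 mm opening and 20 N, and the capsules are still inside. I'll lift it and carry it to the right side of the drawer.

```bash
python3 -m handwheel '{"gripper":[-0.1,-0.1,-0.1,-0.1,-0.1,-0.1],"slide":[[0,0,-6],[0,0,-14],[0,0,-20],[0,0,-20],[0,0,-20],[0,0,-8]],"yaw":[0,0,0,0,0,0]}'
python3 -m handwheel '{"gripper":[-0.1,-0.1,-0.1,-0.1,-0.1,-0.1,-0.1,-0.1],"slide":[[8,4,0],[18,8,0],[25,10,0],[25,10,0],[25,10,0],[18,8,0],[8,4,0],[3,1,0]],"yaw":[0,0,0,0,0,0,0,0]}'
python3 - <<'E'
from h import *
c=camera("wrist");s=camera("scene")
crop(c,150,430,0,300,2,"pics/c.png")
M=np.zeros((600,800,3),np.uint8);M[:600,:560]=cv2.imread("pics/c.png");M[:300,565:800]=cv2.resize(s["img"][140:268,265:365,::-1],(235,300),interpolation=2);cv2.imwrite("pics/m6.png",M)
print(np.round(sensors.get_obs()["ee_pos"],4), toff([.5118,-.162,.12]))
E
```

```text
time: 4.55
ee_pos: [0.4699, -0.2966, 0.1219]
tcp_rot: [179.8, 0.1, 95.6]
wrist_force: [0.1, -0.8, 0.7]
opening: 0.048
grasp_force: 20.9
time: 5.22
ee_pos: [0.5111, -0.1596, 0.1173]
tcp_rot: [-179.9, -0.0, 95.7]
wrist_force: [-0.3, -0.1, -0.9]
opening: 0.0475
grasp_force: 20.9
[ 0.5108 -0.161   0.1176] [-1.1  0.9 -2.4]
```

View pics/m6.png

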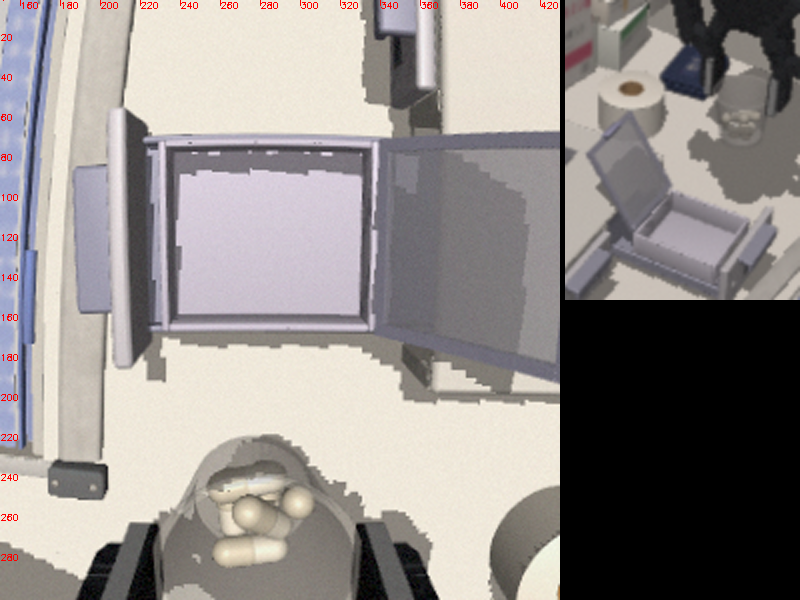

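The cup is held upright with the capsules in it. The cassette rim's outer corners in the wrist image are about (230,164.5), (337,164.5), (231,69.5) and (339,69.5). I'll compute where they are.

```bash
python3 - <<'E'
from h import *
c=camera("wrist");o=sensors.get_obs()
P=np.array([fish(c,*p,.039) for p in((230,164.5),(337,164.5),(231,69.5),(339,69.5))])
m=P.mean(0);print(np.round(P,4).tolist(),np.round(m,4))
w=np.radians(5.54);ex=np.array([np.cos(w),np.sin(w)]);ey=np.array([-ex[1],ex[0]])
print("extent x",(P[1]-P[0])[:2]@ex,(P[3]-P[2])[:2]@ex,"y",(P[2]-P[0])[:2]@ey)
print("yaw",np.degrees(np.arctan2(*(P[1]-P[0])[1::-1])),np.degrees(np.arctan2(*(P[3]-P[2])[1::-1])))
L=np.array([fish(c,*p,.049) for p in((187,84),(188.5,156))]);print("lip",np.round(L,4).tolist(),(L.mean(0)-m)[:2]@ex)
d=(np.array(o["ee_pos"])-m)[:2];print("tool rel",d@ex,d@ey,o["ee_pos"][2],"yaw",o["tcp_rot"][2])
E
```

```text
[[0.4738, -0.1238, 0.039], [0.5478, -0.1162, 0.039], [0.4692, -0.0583, 0.039], [0.541, -0.0507, 0.039]] [ 0.508  -0.0873  0.039 ]
extent x 0.07436853629671251 0.07219306277474752 y 0.06556380833904728
yaw 5.802389483040533 6.031438194632388
lip [[0.4425, -0.0701, 0.049], [0.4464, -0.1182, 0.049]] -0.06388982694574255
tool rel -0.004457286925265688 -0.07416877820946007 0.11779578868652932 yaw 95.62233099049689
```

The cassette centre is (0.508, -0.0873) with yaw about 5.7°, which matches the top view. I'll lower the cup beside the cassette wall and start tipping it over the wall, watching the forces.

```bash
python3 -m handwheel '{"gripper":[-0.1,-0.1,-0.1,-0.1,-0.1,-0.1,-0.1],"slide":[[0,1,-0],[0,0,15],[0,0,20],[0,0,20],[0,0,5],[10,0,0],[6,0,0]],"yaw":[0,0,0,0,0,0,0]}'
python3 -m handwheel '{"gripper":[-0.1,-0.1,-0.1,-0.1],"slide":[[4,0,0],[4,0,0],[2,0,0],[0,0,0]],"yaw":[0,0,0,0]}'
python3 -m handwheel '{"gripper":[-0.1,-0.1,-0.1,-0.1],"slide":[[4,0,0],[4,0,0],[3,0,0],[0,0,0]],"yaw":[0,0,0,0]}'
```

```text
time: 5.95
ee_pos: [0.5102, -0.145, 0.0589]
tcp_rot: [-180.0, -0.0, 95.5]
wrist_force: [-0.9, 0.3, -0.2]
opening: 0.0481
grasp_force: 21.0
time: 6.28
ee_pos: [0.5103, -0.1354, 0.0597]
tcp_rot: [179.9, 0.1, 95.6]
wrist_force: [1.5, -4.2, 3.2]
opening: 0.0477
grasp_force: 21.2
time: 6.62
ee_pos: [0.5091, -0.1243, 0.0594]
tcp_rot: [179.9, 0.1, 95.6]
wrist_force: [0.3, -3.8, 5.9]
opening: 0.0476
grasp_force: 21.5
```

```bash
python3 -m handwheel '{"gripper":[-0.1,-0.1,-0.1,-0.1,-0.1],"slide":[[4,0,1],[3.5,0,1.2],[3.5,0,1.3],[4,0,1.7],[4,0,1.8]],"yaw":[0,0,0,0,0]}'
python3 -m handwheel '{"gripper":[-0.1,-0.1,-0.1,-0.1,-0.1],"slide":[[2,0,1.5],[2,0,1.5],[2,0,1.5],[2,0,1.5],[0,0,0]],"yaw":[0,0,0,0,0]}'
python3 -m handwheel '{"gripper":[-0.1,-0.1,-0.1,-0.1,-0.1,-0.1],"slide":[[1.3,0,1.5],[1.2,0,1.5],[0.8,0,1.5],[0.7,0,1.5],[0,0,0],[0,0,0]],"yaw":[0,0,0,0,0,0]}'
python3 - <<'E'
from h import *
c=camera("wrist");s=camera("scene")
crop(c,150,430,0,300,2,"pics/c.png")
M=np.zeros((600,800,3),np.uint8);M[:600,:560]=cv2.imread("pics/c.png");M[:300,565:800]=cv2.resize(s["img"][140:268,265:365,::-1],(235,300),interpolation=2);cv2.imwrite("pics/m7.png",M)
o=sensors.get_obs();d=np.array(o["ee_pos"])[:2]-[.508,-.0873];w=np.radians(5.7)
print(d@[np.cos(w),np.sin(w)],d@[-np.sin(w),np.cos(w)],o["ee_pos"][2],o["torque"])
# bright white capsule pixels inside cassette in top view
t=camera("top");im=t["img"][236:276,248:285].mean(2);print(im.mean(),im.max())
E
```

```text
time: 7.03
ee_pos: [0.5077, -0.105, 0.0529]
tcp_rot: [179.8, -0.0, 95.6]
wrist_force: [0.5, 0.2, 8.5]
opening: 0.0478
grasp_force: 21.5
time: 7.45
ee_pos: [0.5062, -0.0964, 0.046]
tcp_rot: [179.9, -0.1, 95.7]
wrist_force: [0.1, 2.9, 6.1]
opening: 0.048
grasp_force: 20.6
time: 7.95
ee_pos: [0.5057, -0.0923, 0.0399]
tcp_rot: [179.9, -0.1, 95.7]
wrist_force: [0.1, 3.9, 5.6]
opening: 0.0475
grasp_force: 19.8
-0.002787570964855617 -0.004779116021508163 0.03992418747307739 [ 0.7952121  -0.005966    0.02675314]
140.42567567567568 154.66666666666666
```

View pics/m7.png

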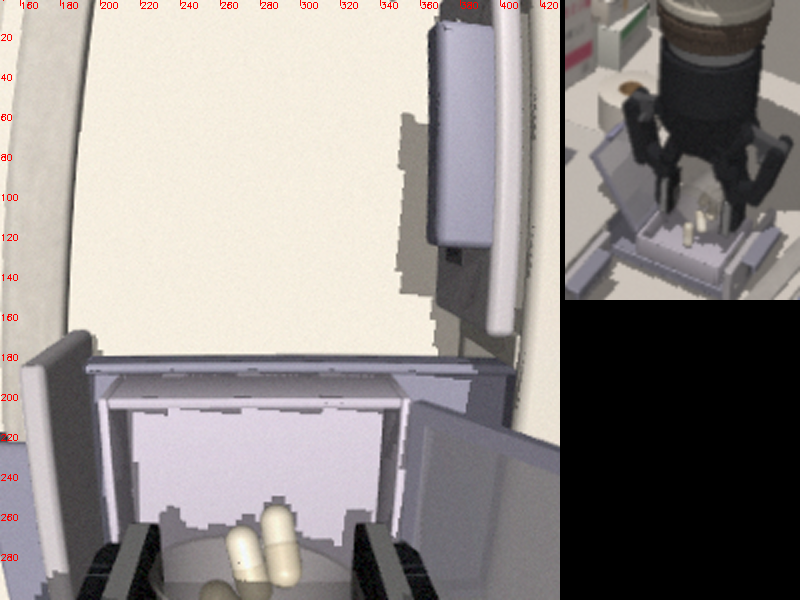

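The cup is tipped past horizontal and capsules are sliding out of its mouth into the cassette. I'll tip it further and jiggle it so all of them leave.

```bash
cat >> h.py <<'E'
def caps(z=.022):
    """cream capsule pixels inside cassette, via wrist cam: area mm2 and blobs in cassette frame (mm)"""
    c=camera("wrist"); im=c["img"].astype(int); w=np.radians(5.7); o=sensors.get_obs()
    m=((im[:,:,0]-im[:,:,2])>10).astype(np.uint8); v,u=np.nonzero(m); 
    P=np.array([fish(c,a+1e-6,b,z) for a,b in zip(u,v)]); d=P[:,:2]-[.508,-.0873]
    X=d@[np.cos(w),np.sin(w)]*1000; Y=d@[-np.sin(w),np.cos(w)]*1000
    k=(abs(X)<33)&(abs(Y)<30); mm=np.zeros_like(m); mm[v[k],u[k]]=1
    n,lab,st,ce=cv2.connectedComponentsWithStats(mm); sc=(np.linalg.norm(fish(c,281,250,z)-fish(c,282,250,z))*1000)**2
    return k.sum()*sc,[(round(st[i,4]*sc),round(X[k][lab[v[k],u[k]]==i].mean()),round(Y[k][lab[v[k],u[k]]==i].mean())) for i in range(1,n) if st[i,4]>15]
E
python3 -m handwheel '{"gripper":[-0.1,-0.1,-0.1,-0.1,-0.1,-0.1,-0.1,-0.1],"slide":[[-1.5,0,0.8],[-1.5,0,0.7],[0,0,0],[0,0,0],[0,0,0],[0,0,0],[0,0,0],[0,0,0]],"yaw":[0,0,0,0,0,0,0,0]}'
python3 -m handwheel '{"gripper":[-0.1,-0.1,-0.1,-0.1,-0.1,-0.1,-0.1,-0.1],"slide":[[3,0,0],[-3,0,0],[3,0,0],[-3,0,0],[0,0,0],[0,0,0],[0,0,0],[0,0,0]],"yaw":[0,0,0,0,0,0,0,0]}'
python3 -c "
from h import *
print(caps())"
```

```text
time: 8.77
ee_pos: [0.5064, -0.0947, 0.0391]
tcp_rot: [179.9, -0.2, 95.7]
wrist_force: [-0.2, 9.0, 9.3]
opening: 0.0475
grasp_force: 19.7
time: 9.43
ee_pos: [0.5061, -0.0953, 0.0389]
tcp_rot: [179.9, -0.1, 95.7]
wrist_force: [-0.6, 6.8, 9.5]
opening: 0.0476
grasp_force: 20.7
(np.float64(568.5903651333448), [(159, 21, 12), (158, -12, 9), (251, 5, -1)])
```

```bash
python3 -m handwheel '{"gripper":[-0.1,-0.1,-0.1,-0.1,-0.1,-0.1,-0.1,-0.1],"slide":[[0,0,-4],[0,0,-12],[0,0,-15],[0,0,-15],[0,0,-14],[0,0,0],[0,0,0],[0,0,0]],"yaw":[0,0,0,0,0,0,0,0]}'
python3 - <<'E'
from h import *
print(caps())
c=camera("wrist");s=camera("scene");t=camera("top")
M=np.zeros((600,800,3),np.uint8);crop(c,150,430,130,420,2,"pics/c.png");M[:580,:560]=cv2.imread("pics/c.png");M[:300,565:800]=cv2.resize(s["img"][140:268,265:365,::-1],(235,300),interpolation=2);cv2.imwrite("pics/m8.png",M)
E
```

```text
time: 10.15
ee_pos: [0.5052, -0.0965, 0.0971]
tcp_rot: [-179.9, -0.0, 95.6]
wrist_force: [-0.5, -0.3, -0.1]
opening: 0.0474
grasp_force: 20.8
(np.float64(678.0436027797372), [(341, -7, 8), (169, 21, 12), (168, 11, -2)])
```

```bash
python3 -m handwheel '{"gripper":[-0.1,-0.1,-0.1,-0.1,-0.1,-0.1,-0.1,-0.1],"slide":[[8,0,0],[-8,0,0],[8,0,0],[-8,0,0],[8,0,8],[0,0,-8],[0,0,0],[0,0,0]],"yaw":[0,0,0,0,0,0,0,0]}'
python3 -m handwheel '{"gripper":[-0.1,-0.1,-0.1,-0.1,-0.1,-0.1,-0.1,-0.1],"slide":[[-3,0,-5],[-7,0,-5],[-12,0,0],[-16,0,0],[-16,0,0],[-12,0,0],[-6,0,0],[-3,0,0]],"yaw":[0,0,0,0,0,0,0,0]}'
python3 - <<'E'
from h import *
print(caps())
c=camera("wrist");s=camera("scene")
M=np.zeros((600,800,3),np.uint8);crop(c,150,430,0,300,2,"pics/c.png");M[:600,:560]=cv2.imread("pics/c.png");M[:300,565:800]=cv2.resize(s["img"][140:268,290:390,::-1],(235,300),interpolation=2);
x=c["img"][290:420,180:380,::-1];M[310:463,565:800]=cv2.resize(x,(235,153));cv2.imwrite("pics/m9.png",M)
E
```

```text
time: 11.02
ee_pos: [0.5051, -0.0885, 0.0984]
tcp_rot: [180.0, 0.0, 95.6]
wrist_force: [0.2, 0.3, 0.3]
opening: 0.0476
grasp_force: 20.8
time: 11.68
ee_pos: [0.5121, -0.1645, 0.1077]
tcp_rot: [-180.0, -0.0, 95.5]
wrist_force: [-0.2, 0.4, -0.6]
opening: 0.0475
grasp_force: 20.8
(np.float64(1085.0760468098968), [(171, -8, 23), (186, 7, 19), (186, -13, 11), (183, 21, 12), (180, 0, 2), (178, 14, -7)])
```

Six separate capsule-sized blobs (about 180 mm² each) lie inside the cassette, so all six are in. The cup is now tipped about 115° in the grip. I'll lower it until its rim touches the worktop and release it so it lies on its side. Then I'll re-grip it at the rim, hook its foot under the shut left drawer's lip and lift, which turns it upright.

```bash
python3 -m handwheel '{"gripper":[-0.1,-0.1,-0.1,-0.1,-0.1,-0.1,-0.1],"slide":[[-10,0,15],[-6,0,22],[0,0,22],[0,0,20],[0,0,10],[0,0,4],[0,0,0]],"yaw":[0,0,0,0,0,0,0]}'
python3 -m handwheel '{"gripper":[-0.1,-0.1,-0.1,-0.1],"slide":[[0,0,1.5],[0,0,1.5],[0,0,0],[0,0,0]],"yaw":[0,0,0,0]}'
```

```text
time: 12.42
ee_pos: [0.5134, -0.1785, 0.0144]
tcp_rot: [-179.9, -0.0, 95.7]
wrist_force: [0.0, -1.0, -0.2]
opening: 0.0476
grasp_force: 20.8
time: 12.75
ee_pos: [0.5141, -0.1792, 0.0125]
tcp_rot: [179.9, 0.0, 95.6]
wrist_force: [-0.7, -0.7, -0.5]
opening: 0.0475
grasp_force: 20.8
```

```bash
python3 -m handwheel '{"gripper":[-0.1,-0.1,-0.1,-0.1],"slide":[[0,0,1.5],[0,0,1.5],[0,0,0],[0,0,0]],"yaw":[0,0,0,0]}'
python3 -m handwheel '{"gripper":[0.25,0.35,0.5,0.7,0.7,0.7,0.7,0.7],"slide":[[0,0,0],[0,0,0],[0,0,0],[0,0,0],[0,0,0],[0,0,0],[0,0,0],[0,0,0]],"yaw":[0,0,0,0,0,0,0,0]}'
python3 - <<'E'
from h import *
c=camera("wrist");s=camera("scene");t=camera("top")
M=np.zeros((600,800,3),np.uint8);M[:400,:480]=cv2.resize(c["img"][220:420,160:400,::-1],(480,400),interpolation=2)
M[:400,485:800]=cv2.resize(s["img"][130:260,300:402,::-1],(315,400),interpolation=2);cv2.imwrite("pics/m10.png",M)
E
```

```text
time: 13.08
ee_pos: [0.5136, -0.1791, 0.0087]
tcp_rot: [-180.0, -0.0, 95.6]
wrist_force: [-1.0, -0.2, -0.4]
opening: 0.047
grasp_force: 20.8
time: 13.75
ee_pos: [0.5137, -0.1791, 0.0088]
tcp_rot: [-180.0, -0.0, 95.6]
wrist_force: [-0.6, -0.3, 0.2]
opening: 0.0727
grasp_force: 0.0
```

View pics/m10.png

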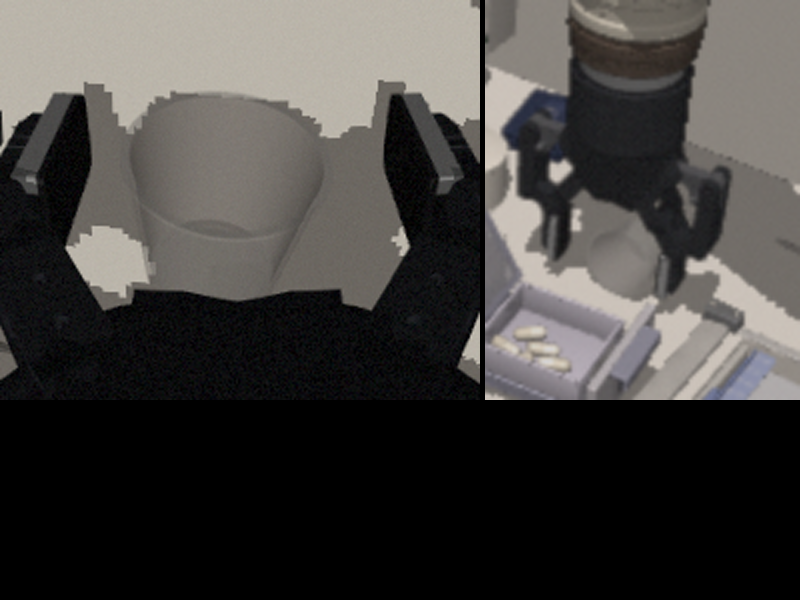

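The cup now lies on its side between the open fingers, mouth toward +y, with all six capsules in the cassette. The mouth's lower lip is at wrist pixel (273,266) and the upper lip at (273,338). I'll work out where the rim sits relative to the tool.

```bash
python3 - <<'E'
from h import *
c=camera("wrist");o=sensors.get_obs();w=np.radians(o["tcp_rot"][2]);tx=np.array([np.cos(w),np.sin(w)]);ty=np.array([np.sin(w),-np.cos(w)])
for p,z in(((273,267),.001),((273,338),.050),((225,302),.025),((321,302),.025)):
    X=fish(c,*p,z);d=(X[:2]-np.array(o["ee_pos"])[:2])*1000;print(p,np.round(X,4),"tool x,y",d@tx,d@ty)
s=camera("top")
W0=np.array([.619,-.029,.0967]);print("lip L",W(W0,[[-.0765,.047,.039]]),"blister",[np.round(plane(s,u,v,.003)[:2],3).tolist() for u,v in((150,248),(152,270),(194,244),(197,267))])
E
```

```text
(273, 267) [ 0.5115 -0.1796  0.001 ] tool x,y -0.34419193348898713 -2.253467486530341
(273, 338) [ 0.5128 -0.1859  0.05  ] tool x,y -6.758315016162668 -1.5738146834840232
(225, 302) [ 0.4899 -0.188   0.025 ] tool x,y -6.539757350291932 -24.548660625839116
(321, 302) [ 0.5348 -0.1833  0.025 ] tool x,y -6.323323909074761 20.558135431995
lip L [[0.53831957 0.0103944  0.039     ]] blister [[0.52, 0.146], [0.475, 0.141], [0.527, 0.057], [0.481, 0.05]]
```

The rim centre is about 5 mm behind and 2 mm to the side of the tool. I'll shift, re-grip at the rim, lift, and turn so the foot points toward the feeder.

```bash
python3 -m handwheel '{"gripper":[0.7,0.5,0.3,0.1,0.0,-0.1,-0.1,-0.1],"slide":[[-5,-2,0],[0,0,0],[0,0,0],[0,0,0],[0,0,0],[0,0,0],[0,0,0],[0,0,0]],"yaw":[0,0,0,0,0,0,0,0]}' 20
python3 -m handwheel '{"gripper":[-0.1,-0.1,-0.1,-0.1,-0.1,-0.1,-0.1,-0.1],"slide":[[0,0,0],[0,0,0],[0,0,-6],[0,0,-18],[0,0,-25],[0,0,-25],[0,0,-25],[0,0,-10]],"yaw":[0,0,0,0,0,0,0,0]}'
python3 -m handwheel '{"gripper":[-0.1,-0.1,-0.1,-0.1,-0.1,-0.1,-0.1,-0.1],"slide":[[0,0,0],[0,0,0],[0,0,0],[0,0,0],[0,0,0],[0,0,0],[0,0,0],[0,0,0]],"yaw":[-0.1,-0.12,-0.12,-0.12,-0.12,-0.12,-0.12,-0.12]}'
python3 -m handwheel '{"gripper":[-0.1,-0.1,-0.1,-0.1,-0.1,-0.1,-0.1],"slide":[[0,0,0],[0,0,0],[0,0,0],[0,0,0],[0,0,0],[0,0,0],[0,0,0]],"yaw":[-0.12,-0.12,-0.12,-0.12,-0.12,-0.03,0]}'
python3 - <<'E'
from h import *
print(toff([.4852,.0092,.12]), np.round(sensors.get_obs()["ee_pos"],4),sensors.get_obs()["opening"])
E
```

```text
time: 14.67
ee_pos: [0.5123, -0.1843, 0.009]
tcp_rot: [180.0, 0.0, 95.6]
wrist_force: [-1.2, -1.3, 4.1]
opening: 0.0472
grasp_force: 20.7
time: 15.33
ee_pos: [0.5133, -0.1844, 0.1214]
tcp_rot: [179.8, 0.1, 95.6]
wrist_force: [0.5, -0.8, 0.7]
opening: 0.0478
grasp_force: 20.7
time: 16.0
ee_pos: [0.5121, -0.184, 0.1171]
tcp_rot: [180.0, -0.1, 149.8]
wrist_force: [-0.1, -1.3, 0.2]
opening: 0.0475
grasp_force: 20.7
time: 16.58
ee_pos: [0.5121, -0.1841, 0.1171]
tcp_rot: [180.0, -0.0, -174.3]
wrist_force: [-0.1, 0.9, 0.5]
opening: 0.0475
grasp_force: 20.7
[  7.7 195.   -2.9] [ 0.5121 -0.1841  0.1171] 0.047537876732590204
```

```bash
python3 -m handwheel '{"gripper":[-0.1,-0.1,-0.1,-0.1,-0.1,-0.1,-0.1,-0.1],"slide":[[4,12,0],[4,26,0],[2,34,0],[2,34,0],[0,34,0],[0,30,0],[0,18,0],[0,7,0]],"yaw":[0,0,0,0,0,0,0,0]}'
python3 -m handwheel '{"gripper":[-0.1,-0.1,-0.1,-0.1,-0.1,-0.1,-0.1,-0.1],"slide":[[0,0,8],[0,0,18],[0,0,22],[0,0,22],[0,0,20],[0,0,11],[0,0,4],[0,0,0]],"yaw":[0,0,0,0,0,0,0,0]}'
python3 - <<'E'
from h import *
o=sensors.get_obs();w=np.radians(5.6);d=np.array(o["ee_pos"])[:2]-[.539,.010];print("tool from lip edge x',y'",d@[np.cos(w),np.sin(w)],d@[-np.sin(w),np.cos(w)],o["ee_pos"][2],o["wrist_force"])
E
```

```text
time: 17.25
ee_pos: [0.4804, 0.0114, 0.1177]
tcp_rot: [180.0, -0.0, -174.4]
wrist_force: [-0.1, -0.8, -0.4]
opening: 0.0479
grasp_force: 20.8
time: 17.92
ee_pos: [0.4807, 0.0081, 0.0119]
tcp_rot: [180.0, -0.1, -174.5]
wrist_force: [-1.1, -0.5, 0.2]
opening: 0.0479
grasp_force: 20.8
tool from lip edge x',y' -0.058172802112754204 0.0037837004025895946 0.011902677179763035 [-1.0642477  -0.51272333  0.22615411]
```

```bash
python3 -m handwheel '{"gripper":[-0.1,-0.1,-0.1,-0.1,-0.1],"slide":[[0,0,2],[-3,0,0.3],[-3,0,0],[-3,0,0],[0,0,0]],"yaw":[0,0,0,0,0]}'
python3 -m handwheel '{"gripper":[-0.1,-0.1,-0.1,-0.1],"slide":[[-3,0,0],[-3,0,0],[0,0,0],[0,0,0]],"yaw":[0,0,0,0]}'
```

```text
time: 18.33
ee_pos: [0.4913, 0.0096, 0.0111]
tcp_rot: [-180.0, 0.1, -174.4]
wrist_force: [0.0, -0.0, -0.2]
opening: 0.0475
grasp_force: 20.8
time: 18.67
ee_pos: [0.4963, 0.0102, 0.0103]
tcp_rot: [180.0, -0.0, -174.4]
wrist_force: [-0.1, 0.2, -1.5]
opening: 0.0472
grasp_force: 20.9
```

```bash
python3 -m handwheel '{"gripper":[-0.1,-0.1,-0.1,-0.1],"slide":[[-2,0,0],[0,0,-2],[0,0,-2],[0,0,-2]],"yaw":[0,0,0,0]}'
python3 -m handwheel '{"gripper":[-0.1,-0.1,-0.1,-0.1],"slide":[[0,0,-2.5],[0,0,-2.5],[-0.5,0,-2.5],[0,0,0]],"yaw":[0,0,0,0]}'
```

```text
time: 19.0
ee_pos: [0.4973, 0.0105, 0.0161]
tcp_rot: [180.0, -0.1, -174.4]
wrist_force: [-4.3, 1.6, -3.9]
opening: 0.0477
grasp_force: 21.3
time: 19.33
ee_pos: [0.4982, 0.0104, 0.0243]
tcp_rot: [180.0, -0.1, -174.4]
wrist_force: [-5.1, 0.8, -4.5]
opening: 0.0474
grasp_force: 21.5
```

The foot is hooked: the lip pushes the cup down and back with 4–5 N. I'll follow the arc up to upright.

```bash
python3 -m handwheel '{"gripper":[-0.1,-0.1,-0.1,-0.1,-0.1],"slide":[[-0.5,0,-3],[-0.5,0,-3],[-1,0,-3],[-1,0,-3],[0,0,0]],"yaw":[0,0,0,0,0]}'
python3 -m handwheel '{"gripper":[-0.1,-0.1,-0.1,-0.1,-0.1],"slide":[[-2,0,-2.8],[-2,0,-2.6],[-2,0,-2.6],[-2,0,-2.5],[0,0,0]],"yaw":[0,0,0,0,0]}'
python3 -m handwheel '{"gripper":[-0.1,-0.1,-0.1,-0.1,-0.1,-0.1,-0.1],"slide":[[-2.5,0,-2],[-2.5,0,-2],[-2.5,0,-2],[-2.5,0,-1.5],[-1.5,0,-0.5],[0,0,0],[0,0,0]],"yaw":[0,0,0,0,0,0,0]}'
python3 - <<'E'
from h import *
o=sensors.get_obs();w=np.radians(5.6);d=np.array(o["ee_pos"])[:2]-[.539,.010];print("tool from lip",d@[np.cos(w),np.sin(w)],o["ee_pos"][2])
c=camera("wrist");cv2.imwrite("pics/w11.png",c["img"][:,:,::-1])
E
```

```text
time: 19.75
ee_pos: [0.5017, 0.0107, 0.0368]
tcp_rot: [180.0, 0.0, -174.4]
wrist_force: [-5.8, 2.3, -0.9]
opening: 0.0472
grasp_force: 21.6
time: 20.17
ee_pos: [0.5099, 0.0116, 0.0475]
tcp_rot: [180.0, 0.0, -174.4]
wrist_force: [-5.6, 2.6, 0.4]
opening: 0.0474
grasp_force: 21.6
time: 20.75
ee_pos: [0.5209, 0.0127, 0.0556]
tcp_rot: [180.0, 0.0, -174.4]
wrist_force: [-8.2, 1.9, 4.2]
opening: 0.0475
grasp_force: 22.2
tool from lip -0.01771904473156345 0.05558005078130247
```

The cup is swung round to about upright. I'll back off, lift, and carry it to the clear worktop on the right.

```bash
python3 -m handwheel '{"gripper":[-0.1,-0.1,-0.1,-0.1,-0.1,-0.1,-0.1,-0.1],"slide":[[6,0,0],[14,0,0],[12,0,-6],[2,0,-14],[0,0,-20],[0,0,-20],[0,0,-6],[0,0,0]],"yaw":[0,0,0,0,0,0,0,0]}'
python3 -m handwheel '{"gripper":[-0.1,-0.1,-0.1,-0.1,-0.1,-0.1,-0.1,-0.1],"slide":[[0,-12,0],[0,-26,0],[0,-36,0],[0,-38,0],[0,-38,0],[0,-38,0],[0,-28,0],[0,-12,0]],"yaw":[0,0,0,0,0,0,0,0]}'
python3 - <<'E'
from h import *
print(toff([.50,-.22,.045]),np.round(sensors.get_obs()["ee_pos"],4))
E
```

```text
time: 21.47
ee_pos: [0.4888, 0.0091, 0.1228]
tcp_rot: [-180.0, 0.3, -174.4]
wrist_force: [-1.0, 0.1, 0.5]
opening: 0.0479
grasp_force: 22.4
time: 22.13
ee_pos: [0.5087, -0.2215, 0.1187]
tcp_rot: [-180.0, -0.1, -174.6]
wrist_force: [1.2, -0.4, -0.4]
opening: 0.0476
grasp_force: 22.4
[ 8.6  2.3 73.7] [ 0.5087 -0.2215  0.1187]
```

```bash
python3 -m handwheel '{"gripper":[-0.1,-0.1,-0.1,-0.1,-0.1,-0.1],"slide":[[8,2,15],[0,0,20],[0,0,20],[0,0,14],[0,0,6],[0,0,0]],"yaw":[0,0,0,0,0,0]}'
python3 -m handwheel '{"gripper":[-0.1,-0.1,-0.1,-0.1],"slide":[[0,0,2.5],[0,0,2.5],[0,0,0],[0,0,0]],"yaw":[0,0,0,0]}'
python3 -m handwheel '{"gripper":[-0.1,-0.1,-0.1],"slide":[[0,0,2],[0,0,1.5],[0,0,0]],"yaw":[0,0,0]}'
```

```text
time: 22.63
ee_pos: [0.5, -0.2159, 0.0433]
tcp_rot: [179.9, -0.2, -174.4]
wrist_force: [0.1, 0.3, -0.2]
opening: 0.0473
grasp_force: 22.4
time: 22.97
ee_pos: [0.5016, -0.2165, 0.0411]
tcp_rot: [-180.0, 0.0, -174.4]
wrist_force: [0.5, 0.4, -0.4]
opening: 0.0471
grasp_force: 22.4
time: 23.22
ee_pos: [0.5012, -0.2164, 0.0368]
tcp_rot: [180.0, -0.0, -174.4]
wrist_force: [0.7, 0.2, -1.1]
opening: 0.0474
grasp_force: 22.4
```

```bash
python3 -m handwheel '{"gripper":[-0.1,-0.1,-0.1],"slide":[[0,0,2],[0,0,1],[0,0,0]],"yaw":[0,0,0]}'
python3 -m handwheel '{"gripper":[-0.1,-0.1,-0.1],"slide":[[0,0,1],[0,0,1],[0,0,0]],"yaw":[0,0,0]}'
python3 -m handwheel '{"gripper":[-0.1,-0.1,-0.1],"slide":[[0,0,1],[0,0,1],[0,0,0]],"yaw":[0,0,0]}'
```

```text
time: 23.47
ee_pos: [0.5011, -0.2164, 0.0337]
tcp_rot: [180.0, -0.0, -174.4]
wrist_force: [-1.0, 0.5, -0.8]
opening: 0.0473
grasp_force: 22.4
time: 23.72
ee_pos: [0.5012, -0.2164, 0.0318]
tcp_rot: [180.0, -0.0, -174.4]
wrist_force: [0.7, 0.4, 0.0]
opening: 0.0477
grasp_force: 22.4
time: 23.97
ee_pos: [0.5012, -0.2164, 0.0297]
tcp_rot: [180.0, -0.0, -174.4]
wrist_force: [-0.6, -0.1, -0.3]
opening: 0.0476
grasp_force: 22.4
```

```bash
python3 -m handwheel '{"gripper":[-0.1,-0.1,-0.1],"slide":[[0,0,1],[0,0,1],[0,0,0]],"yaw":[0,0,0]}'
python3 -m handwheel '{"gripper":[-0.1,-0.1,-0.1],"slide":[[0,0,1],[0,0,1],[0,0,0]],"yaw":[0,0,0]}'
python3 -m handwheel '{"gripper":[-0.1,-0.1,-0.1],"slide":[[0,0,1],[0,0,1],[0,0,0]],"yaw":[0,0,0]}'
python3 - <<'E'
from h import *
c=camera("wrist");s=camera("scene");np.savez("v.npz",w=c["img"],s=s["img"])
# edge profile of the cup in the scene view: predicted outline of an upright cup
o=sensors.get_obs();x,y,_=o["ee_pos"];a=np.linspace(0,2*np.pi,24,endpoint=False)
for nm,r,z in(("rim",.025,.046),("foot",.018,.0)):
    print(nm,np.round(proj(s,np.c_[x+r*np.cos(a),y+r*np.sin(a),0*a+z])[[0,6,12,18]],1).tolist())
E
```

```text
time: 24.22
ee_pos: [0.5016, -0.2165, 0.0285]
tcp_rot: [-180.0, 0.0, -174.4]
wrist_force: [0.0, -0.3, 3.4]
opening: 0.0475
grasp_force: 22.5
time: 24.47
ee_pos: [0.5022, -0.2169, 0.028]
tcp_rot: [-179.9, 0.1, -174.4]
wrist_force: [-2.8, 0.9, 14.5]
opening: 0.0474
grasp_force: 23.1
time: 24.72
ee_pos: [0.503, -0.2175, 0.0272]
tcp_rot: [-179.8, 0.3, -174.4]
wrist_force: [-2.3, 0.1, 19.2]
opening: 0.0474
grasp_force: 24.1
rim [[345.0, 195.8], [349.3, 206.2], [365.9, 204.6], [361.2, 194.4]]
foot [[346.0, 213.8], [349.0, 221.4], [360.5, 220.3], [357.3, 212.8]]
```

It contacts stiffly at the expected height, so the foot is flat on the worktop. I'll ease the pressure, release, and go up, then check numerically that the cup stands.

```bash
python3 -m handwheel '{"gripper":[-0.1,-0.1,0.2,0.3,0.4,0.6,0.8,0.8],"slide":[[0,0,-2],[0,0,-1],[0,0,0],[0,0,0],[0,0,0],[0,0,0],[0,0,0],[0,0,0]],"yaw":[0,0,0,0,0,0,0,0]}'
python3 -m handwheel '{"gripper":[0.8,0.8,0.8,0.8,0.8,0.8,0.8],"slide":[[0,0,0],[0,0,-10],[0,0,-20],[0,0,-30],[0,0,-30],[0,0,-20],[0,0,0]],"yaw":[0,0,0,0,0,0,0]}'
python3 - <<'E'
from h import *
c=camera("wrist");im=c["img"];np.savez("v2.npz",w=im)
# fisheye projection of predicted upright rim / foot, compare with gradient
def fp(X):
    p=np.asarray(X)@np.array(c["R"]).T+c["t"];r=np.hypot(p[:,0],p[:,1]);th=np.arctan2(r,p[:,2]);return np.c_[c["cx"]+c["fx"]*th*p[:,0]/r,c["cy"]+c["fx"]*th*p[:,1]/r]
g=cv2.cvtColor(im,cv2.COLOR_RGB2GRAY).astype(np.float32);G=cv2.GaussianBlur(np.hypot(cv2.Sobel(g,5,1,0),cv2.Sobel(g,5,0,1)),(3,3),0)
a=np.linspace(0,2*np.pi,60)
best=[]
for r,z in((.025,.046),(.018,.001),(.025,.025)):
    b=max(((G[tuple(np.clip(np.round(fp(np.c_[x+r*np.cos(a),y+r*np.sin(a),0*a+z]))[:,::-1].astype(int).T,0,[[419],[559]]))].mean(),x,y) for x in np.arange(.47,.535,.0015) for y in np.arange(-.26,-.175,.0015)))
    print(r,z,np.round(b,4))
print(np.round(fp([[.503,-.2175,.046],[.503,-.2175,0]]),0).tolist())
E
```

```text
time: 25.48
ee_pos: [0.5012, -0.2164, 0.0268]
tcp_rot: [180.0, -0.0, -174.4]
wrist_force: [0.3, 0.3, -0.6]
opening: 0.077
grasp_force: 0.0
time: 26.07
ee_pos: [0.503, -0.2172, 0.1428]
tcp_rot: [-179.8, 0.4, -174.4]
wrist_force: [0.7, 0.6, 0.1]
opening: 0.0773
grasp_force: 0.0
0.025 0.046 [90.3638  0.4895 -0.236 ]
0.018 0.001 [106.9552   0.4925  -0.2255]
0.025 0.025 [86.1935  0.4925 -0.2375]
[[279.0, 211.0], [279.0, 195.0]]
```

The release is clean. I'll shut the fingers and move to behind the open lid. That also clears the view for a numeric check that the cup stands, by differencing against the first pictures.

```bash
python3 -m handwheel '{"gripper":[-1,-1,-1,-1,-1,-1,-1,-1],"slide":[[-10,14,-6],[-20,24,0],[-24,26,0],[-24,26,0],[-20,24,0],[-14,14,0],[-8,8,0],[0,0,0]],"yaw":[0,0,0,0,0,0,0,0]}' 20
python3 - <<'E'
from h import *
o=sensors.get_obs();print(np.round(o["ee_pos"],4),o["opening"],toff([.6125,-.0768,.079]))
for nm,box in(("scene",(310,185,420,250)),("top",(310,200,375,290))):
    c=camera(nm);b=cv2.imread(f"pics/{nm}0.png")[:,:,::-1].astype(int);D=(abs(c["img"].astype(int)-b).max(2)>14).astype(np.uint8)
    D=cv2.morphologyEx(D,cv2.MORPH_OPEN,np.ones((2,2),np.uint8));x0,y0,x1,y1=box;n,l,st,ce=cv2.connectedComponentsWithStats(D[y0:y1,x0:x1])
    print(nm,[(st[i,0]+x0,st[i,1]+y0,st[i,2],st[i,3],st[i,4]) for i in range(1,n) if st[i,4]>25])
    a=np.linspace(0,2*np.pi,40)
    for lab,S in(("upright",[(.025,.046),(.018,0)]),):
        P=np.vstack([proj(c,np.c_[.503+r*np.cos(a),-.2175+r*np.sin(a),0*a+z]) for r,z in S]);print(lab,np.round(P.min(0)),np.round(np.ptp(P,0)))
    s=proj(c,np.c_[.503-.03+.02*np.cos(a),-.2175+.02*np.sin(a),0*a+.02]);
E
```

```text
time: 26.78
ee_pos: [0.6081, -0.0679, 0.1419]
tcp_rot: [180.0, -0.1, -174.3]
wrist_force: [0.8, 0.6, -0.4]
opening: 0.0002
grasp_force: 0.0
[ 0.6081 -0.0679  0.1419] 0.0001751745692533702 [-3.5 -9.3 62.9]
scene [(np.int32(310), np.int32(185), np.int32(110), np.int32(65), np.int32(4341)), (np.int32(311), np.int32(236), np.int32(18), np.int32(14), np.int32(122)), (np.int32(348), np.int32(239), np.int32(10), np.int32(11), np.int32(54))]
upright [343. 193.] [24. 30.]
top [(np.int32(310), np.int32(200), np.int32(65), np.int32(90), np.int32(4974))]
upright [318. 242.] [25. 26.]
```

```bash
python3 - <<'E'
from h import *
for nm,(u0,v0,u1,v1) in(("top",(355,252,391,282)),("scene",(370,178,404,212))):
    b=cv2.imread(f"pics/{nm}0.png");T=cv2.GaussianBlur(cv2.cvtColor(b[v0:v1,u0:u1],6),(3,3),0);g=cv2.GaussianBlur(cv2.cvtColor(camera(nm)["img"],7),(3,3),0)
    c=camera(nm);p=proj(c,[[.503,-.2175,.023]])[0]; q=proj(c,[[.469,-.296,.023]])[0]
    r=cv2.matchTemplate(g,T,cv2.TM_CCOEFF_NORMED);y0,x0=int(p[1]-35),int(p[0]-40);s=r[max(0,y0-10):y0+35,x0-10:x0+45];_,m,_,l=cv2.minMaxLoc(s)
    print(nm,"ncc",round(m,2),"found at",(l[0]+x0-10,l[1]+max(0,y0-10)),"expected",np.round([u0,v0]+p-q,0))
    print(g[int(p[1])-20:int(p[1])+20:3,int(p[0])-24:int(p[0])+26:3])
E
```

```text
top ncc 0.44 found at (313, 222) expected [316. 235.]
[[165 165 165 164 165 131 104 101 104 103 103 103 102 103 102 102 103]
 [164 165 164 165 164 114 103 103 104 102 103 103 102 103 103 103 104]
 [166 165 164 166 157 107 103 104 103 102 103 104 103 104 103 103 103]
 [164 165 164 165 153 105 103 104 103 104 103 103 103 103 103 103 103]
 [165 164 165 166 137 104 105 103 104 105 104 105 104 103 103 103 103]
 [165 164 164 165 146 104 104 106 108 102 102 104 108 103 102 102 103]
 [165 165 165 165 131 104 105 103 101 105 103  97 100 108 103 103 102]
 [166 164 164 164 113 103 106 110 119 119 117 108  97 102 106 103 103]
 [165 164 165 162 113 104 107 118 117 118 117 118 100 100 109 104 102]
 [165 165 165 155 105 104 108 117 118 119 118 117 100  97 108 103 103]
 [164 166 164 152 105 103 108 112 119 117 118 113  96  99 107 103 102]
 [163 164 165 133 102 103 107 104 109 117 110  97  93 106 104 103 104]
 [165 165 164 133 104 104 103 106 100  91  92  95 105 105 103 104 103]
 [164 165 163 117 103 103 104 104 104 105 107 107 104 103 104 104 103]]
scene ncc 0.44 found at (314, 207) expected [339. 1
[... 299 characters left out ...]
110 109 109 109 111 111 115 119 121 120 118 112 117 110 111]
 [110 110 109 109 109 110 110 111 114 119 119 119 116 110 115 110 109]
 [110 109 110 110 109 110 110  99 116 120 120 119 116 108 108 109 109]
 [110 109 110 110 110 109 109  97 106 113 116 117 110  99 109 110 109]
 [164 113 110 109 110 110 109  97 110 118 121 117 105 100 109 110 110]
 [195 187 132 109 110 109 110 104 116 120 125 124 111 106 109 110 110]
 [194 195 193 159 112 110 109 105 115 120 124 123 114 109 110 110 110]
 [195 194 195 194 186 123 111 109 106 111 116 110 108 109 109 110 110]
 [194 195 194 195 195 193 155 120 109 110 109 109 110 109 109 109 109]
 [187 195 195 194 195 194 195 185 136 111 109 109 109 110 110 108 108]]
```

The samples show a round cup about 25 px wide in the top view, with the foot disc inside the rim ring. In the scene view it's about 24×30 px, which matches an upright cup standing near (0.49, -0.23). Now the lid: go down behind it and sweep it over.

```bash
python3 -m handwheel '{"gripper":[-1,-1,-1,-1,-1,-1,-1],"slide":[[-4,-9,5],[0,0,15],[0,0,18],[0,0,16],[0,0,9],[0,0,0],[0,0,0]],"yaw":[0,0,0,0,0,0,0]}'
python3 -m handwheel '{"gripper":[-1,-1,-1,-1,-1,-1,-1],"slide":[[6,0,0],[8,0,0],[8,0,0],[8,0,-1],[8,0,-2],[8,0,-2],[8,0,-1]],"yaw":[0,0,0,0,0,0,0]}'
python3 - <<'E'
from h import *
o=sensors.get_obs();w=np.radians(5.7);d=np.array(o["ee_pos"])[:2]-[.5448,-.0836];print("from hinge",d@[np.cos(w),np.sin(w)],d@[-np.sin(w),np.cos(w)],o["ee_pos"][2])
E
```

```text
time: 27.67
ee_pos: [0.6122, -0.0785, 0.0799]
tcp_rot: [180.0, -0.0, -174.5]
wrist_force: [0.7, -0.4, 0.7]
opening: 0.0001
grasp_force: 0.0
time: 28.25
ee_pos: [0.5578, -0.0834, 0.0867]
tcp_rot: [-180.0, 0.0, -174.4]
wrist_force: [0.3, -0.2, 1.3]
opening: 0.0001
grasp_force: 0.5
from hinge 0.012993613120852251 -0.0010545512236819466 0.08667188606225701
```

```bash
python3 -m handwheel '{"gripper":[-1,-1,-1,-1,-1,-1,-1,-1],"slide":[[6,0,1],[6,0,1.5],[6,0,2],[6,0,2.5],[4.5,0,4],[4.5,0,4],[4,0,4],[4,0,4]],"yaw":[0,0,0,0,0,0,0,0]}'
python3 -m handwheel '{"gripper":[-1,-1,-1,-1,-1,-1],"slide":[[3,0,4],[2.5,0,4],[2.5,0,3.5],[2,0,3.5],[2,0,3],[0,0,0]],"yaw":[0,0,0,0,0,0]}'
python3 - <<'E'
from h import *
o=sensors.get_obs();w=np.radians(5.7);d=np.array(o["ee_pos"])[:2]-[.5448,-.0836];print("from hinge",d@[np.cos(w),np.sin(w)],d@[-np.sin(w),np.cos(w)],o["ee_pos"][2])
E
```

```text
time: 28.92
ee_pos: [0.5175, -0.0873, 0.0624]
tcp_rot: [180.0, -0.0, -174.4]
wrist_force: [2.8, -0.7, 0.8]
opening: 0.0001
grasp_force: 1.2
time: 29.42
ee_pos: [0.5049, -0.0884, 0.044]
tcp_rot: [180.0, -0.1, -174.4]
wrist_force: [-0.7, -0.4, 0.2]
opening: -0.0001
grasp_force: 0.0
from hinge -0.04018040373638022 -0.000793306415423395 0.04401454592081872
```

```bash
python3 -m handwheel '{"gripper":[-1,-1,-1,-1],"slide":[[6,0,0],[6,0,1],[0,0,1],[0,0,0]],"yaw":[0,0,0,0]}'
python3 -m handwheel '{"gripper":[-1,-1,-1],"slide":[[0,0,0.7],[0,0,0.7],[0,0,0]],"yaw":[0,0,0]}'
python3 -m handwheel '{"gripper":[-1,-1,-1],"slide":[[0,0,0.7],[0,0,0],[0,0,0]],"yaw":[0,0,0]}'
```

```text
time: 29.75
ee_pos: [0.4935, -0.0896, 0.0429]
tcp_rot: [-180.0, -0.0, -174.4]
wrist_force: [-0.5, 0.3, -0.4]
opening: 0.0001
grasp_force: 0.0
time: 30.0
ee_pos: [0.4942, -0.0896, 0.0419]
tcp_rot: [-180.0, 0.0, -174.4]
wrist_force: [-0.9, 0.9, 2.4]
opening: 0.0003
grasp_force: 1.4
time: 30.25
ee_pos: [0.4946, -0.0896, 0.0417]
tcp_rot: [-180.0, 0.1, -174.4]
wrist_force: [-2.3, 1.3, 7.1]
opening: 0.0004
grasp_force: 3.4
```

The lid bottoms at 42 mm with 7 N, so it's shut. Now I'll go round to the front of the drawer lip and push it home.

```bash
python3 -m handwheel '{"gripper":[-1,-1,-1,-1,-1,-1,-1,-1],"slide":[[0,0,-8],[0,0,-18],[4,0,-16],[14,1,0],[22,0,0],[22,0,0],[15,0,0],[6,0,0]],"yaw":[0,0,0,0,0,0,0,0]}'
python3 -m handwheel '{"gripper":[-1,-1,-1,-1,-1,-1],"slide":[[0,0,10],[0,0,16],[0,0,14],[0,0,7],[0,0,0],[0,0,0]],"yaw":[0,0,0,0,0,0]}'
python3 - <<'E'
from h import *
o=sensors.get_obs();w=np.radians(5.7);d=np.array(o["ee_pos"])[:2]-[.4433,-.0938];print("from lip",d@[np.cos(w),np.sin(w)],d@[-np.sin(w),np.cos(w)],o["ee_pos"][2])
E
```

```text
time: 30.92
ee_pos: [0.4097, -0.0967, 0.0832]
tcp_rot: [180.0, -0.0, -174.5]
wrist_force: [0.5, -0.2, 0.4]
opening: 0.0002
grasp_force: 0.0
time: 31.42
ee_pos: [0.4114, -0.0965, 0.0356]
tcp_rot: [180.0, -0.0, -174.4]
wrist_force: [0.6, 0.2, -0.1]
opening: 0.0002
grasp_force: 0.0
from lip -0.03199990259038089 0.0004705549297778439 0.03560312801931445
```

```bash
python3 -m handwheel '{"gripper":[-1,-1,-1,-1,-1,-1,-1,-1],"slide":[[-8,0,0],[-8,0,0],[-4,0,0],[-6,0,0],[-8,0,0],[-10,0,0],[-10,0,0],[-10,0,0]],"yaw":[0,0,0,0,0,0,0,0]}'
python3 -m handwheel '{"gripper":[-1,-1,-1,-1,-1,-1],"slide":[[-10,0,0],[-10,0,0],[-10,0,0],[-8,0,0],[-6,0,0],[0,0,0]],"yaw":[0,0,0,0,0,0]}'
python3 - <<'E'
from h import *
o=sensors.get_obs();w=np.radians(5.7);d=np.array(o["ee_pos"])[:2]-[.4433,-.0938];print("from lip0",d@[np.cos(w),np.sin(w)],d@[-np.sin(w),np.cos(w)],o["wrist_force"])
E
```

```text
time: 32.08
ee_pos: [0.4761, -0.0903, 0.0359]
tcp_rot: [180.0, 0.0, -174.4]
wrist_force: [-1.1, 0.2, 0.8]
opening: -0.0
grasp_force: 0.8
time: 32.58
ee_pos: [0.5195, -0.086, 0.0356]
tcp_rot: [180.0, -0.0, -174.4]
wrist_force: [-0.1, 0.7, -0.4]
opening: -0.0003
grasp_force: 0.0
from lip0 0.07663560615493101 0.00017040770265456216 [-0.13537032  0.65970342 -0.37216029]
```

```bash
python3 -m handwheel '{"gripper":[-1,-1,-1,-1],"slide":[[-3,0,0],[-3,0,0],[-3,0,0],[0,0,0]],"yaw":[0,0,0,0]}'
python3 -m handwheel '{"gripper":[-1,-1,-1,-1],"slide":[[-3,0,0],[-3,0,0],[-2,0,0],[0,0,0]],"yaw":[0,0,0,0]}'
python3 -m handwheel '{"gripper":[-1,-1,-1],"slide":[[-2,0,0],[-1,0,0],[0,0,0]],"yaw":[0,0,0]}'
```

```text
time: 32.92
ee_pos: [0.5282, -0.0853, 0.036]
tcp_rot: [-180.0, 0.1, -174.4]
wrist_force: [-0.1, 0.1, -1.1]
opening: -0.0
grasp_force: 0.0
time: 33.25
ee_pos: [0.5319, -0.0849, 0.0359]
tcp_rot: [-180.0, -0.5, -174.5]
wrist_force: [-23.9, -2.6, 15.0]
opening: 0.0001
grasp_force: 11.6
time: 33.5
ee_pos: [0.532, -0.0849, 0.0358]
tcp_rot: [-180.0, -0.8, -174.5]
wrist_force: [-37.4, -4.3, 24.7]
opening: -0.0002
grasp_force: 19.2
```

It hit a firm stop. I'll back away and check in the top view whether the right lip lines up with the shut left one.

```bash
python3 -m handwheel '{"gripper":[-1,-1,-1,-1,-1,-1,-1,-1],"slide":[[8,0,0],[20,0,0],[25,0,-20],[10,-10,-35],[0,-25,-35],[20,-35,-35],[25,-35,0],[25,-35,0]],"yaw":[0,0,0,0,0,0,0,0]}'
python3 -m handwheel '{"gripper":[-1,-1,-1,-1,-1,-1,-1],"slide":[[25,-35,0],[25,-35,0],[25,-35,0],[20,-35,0],[10,-30,0],[0,-10,0],[0,0,0]],"yaw":[0,0,0,0,0,0,0]}'
cat > chk.py <<'E'
from h import *
from workcell import camera
c=camera("top");im=c["img"].astype(int);F=np.array([.619,-.029,.0967])
xs=np.arange(-.11,-.04,.003)
for nm,y in(("L",.047),("R",-.047)):
    X=W(F,[[x,y+k,.049] for x in xs for k in(-.012,0,.012)]);p=np.round(proj(c,X)).astype(int)
    v=im[p[:,1],p[:,0]].reshape(len(xs),3,3).mean(1);print(nm,[f"{int(a*1000)}:{int(b.mean())}/{int(b[2]-b[0])}" for a,b in zip(xs,v)])
E
python3 chk.py
```

```text
time: 34.17
ee_pos: [0.4253, -0.2268, 0.1545]
tcp_rot: [-179.9, 0.2, -174.3]
wrist_force: [0.6, -1.4, -0.9]
opening: -0.0004
grasp_force: 0.0
time: 34.75
ee_pos: [0.3392, -0.4133, 0.1518]
tcp_rot: [-180.0, 0.0, -174.6]
wrist_force: [-0.5, 0.8, 0.1]
opening: -0.0002
grasp_force: 0.0
L ['-110:152/-2', '-107:151/-3', '-104:152/-3', '-100:151/-3', '-97:152/-2', '-94:151/-4', '-91:152/-4', '-88:152/-4', '-85:151/-4', '-82:126/0', '-79:120/5', '-76:127/8', '-73:123/8', '-70:119/5', '-67:141/-3', '-64:128/-4', '-61:126/-6', '-58:149/-1', '-55:151/-1', '-52:153/0', '-49:151/-1', '-46:153/-1', '-43:153/-2', '-40:153/-1']
R ['-110:151/-3', '-107:152/-4', '-104:151/-4', '-100:152/-4', '-97:151/-5', '-94:151/-2', '-91:152/-3', '-88:150/-4', '-85:150/-6', '-82:131/-2', '-79:115/5', '-76:122/7', '-73:119/5', '-70:119/4', '-67:133/0', '-64:128/-2', '-61:120/-5', '-58:149/-5', '-55:152/-6', '-52:151/-5', '-49:152/-5', '-46:151/-5', '-43:150/-4', '-40:151/-6']
```

The right lip's profile matches the left one within about 1 mm, so the drawer is home, and the roof line is clear, so no lid is sticking up. Last check: the cup standing, and the other items unmoved.

```bash
python3 - <<'E'
from h import *
for nm,(u0,v0,u1,v1) in(("top",(354,252,391,284)),("scene",(370,178,404,212))):
    b=cv2.imread(f"pics/{nm}0.png");c=camera(nm);T=cv2.GaussianBlur(cv2.cvtColor(b[v0:v1,u0:u1],6),(3,3),0);g=cv2.GaussianBlur(cv2.cvtColor(c["img"],7),(3,3),0)
    p=proj(c,[[.49,-.231,.023]])[0];q=proj(c,[[.469,-.296,.023]])[0];e=np.round([u0,v0]+p-q).astype(int)
    r=cv2.matchTemplate(g,T,cv2.TM_CCOEFF_NORMED);s=r[e[1]-12:e[1]+13,e[0]-12:e[0]+13];_,m,_,l=cv2.minMaxLoc(s);print(nm,"cup ncc",round(m,2),"shift",np.array(l)-12)
    if nm=="top":
        D=abs(c["img"].astype(int)-b[:,:,::-1]).max(2)>25
        for k,(x0,y0,x1,y1) in dict(roll=(306,160,348,196),pad=(354,165,396,200),blister=(148,240,200,272)).items(): print(k,"changed px",D[y0:y1,x0:x1].sum())
print(sensors.get_obs()["time"])
E
```

```text
top cup ncc 0.96 shift [-2 -2]
roll changed px 0
pad changed px 0
blister changed px 0
scene cup ncc 0.61 shift [-3  2]
34.9
```

```bash
python3 -c "
from workcell import ticket
print(ticket.job_done())"
```

```text
the job is handed in; nothing more can be done
None
```

I handed the job in after about 35 s of robot time: all six capsules are in the cassette, the empty cup is upright and released, the lid is shut and the drawer is seated, with the label roll, ink pad and blister card unmoved in the top view. The cup and drawer were confirmed only from pixel measurements (no picture viewings left), and the final drawer push briefly reached about 37 N along x (about 45 N counting its upward part) at the wrist.

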